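# Set the press kit into its matching holders

### The arm

A 7-joint arm with a two-finger parallel gripper is mounted at the origin on a cart in front of the work surface, level with it; the furniture and walls round the work are solid. World frame = base frame: x ahead of the robot, y to its left, z up, the work surface at z = 0. Lengths are in m, angles in degrees, forces in N, time in s.
With the tool pointing down it reaches from about 0.425 to 0.875 m from the base axis. Payload 4.7 kg.
Tool frame: the origin (TCP) lies on the centre line of the jaws, within the pads' length; the fingertips stand 19 mm ahead of it and the grasp point (between the pads) is the TCP; z points along the fingers, y is the line along which they close (so a half turn about z gives the same grasp; the last joint's range is limited). The gripper opens to 87 mm and grips with 3 to 60 N. Pads are 19 mm wide; open, the fingers measure 117 mm over their backs; the gripper's body (75 mm by 190 mm) begins 51 mm behind the grasp point.
Start: joints at [-69.494, 18.392, -4.016, 83.108, 1.295, 78.541, -3.26], TCP at [0.219, 0.612, 0.242] pointing down, gripper open.
Joint ranges: [-163.93, 163.93], [-17.29, 119.83], [-79.2, 71.16], [3.27, 140.29], [-89.18, 269.18], [5.43, 117.66], [-154.24, 154.24]. Speed limits (degrees/s): [147.25, 147.25, 180, 180, 180, 180, 180].

### API

Orientations are given as [roll, pitch, yaw] about the fixed x, y, z axes, in that order (R = Rz(yaw) Ry(pitch) Rx(roll)).
In Python, from cell import env, imaging gives the robot as it stands.
- The arm moves only by the shell command python3 -m crank 'ROWS' [OPENING] [FORCE]. ROWS is JSON, a list of rows, each an object of numbers: "x", "y", "z": the shift along the tool's x, y, z in m; "turn": the turn about the tool's z in rad. In form: [{"x": .., "y": .., "z": .., "turn": ..}, ...]. A call has 1 to 12 rows; each row is the pose to reach, as a shift and turn from the pose commanded when the call began, along the tool's axes at that moment; what a row does not reach only later rows make up. A row lasts 1/8 s, in which the tool goes at most 62.5 mm and 10.7 degrees, less where a joint would pass 70% of its speed; a pose out of reach is approached as far as the arm can. A call with a gripper value outside its range is refused whole. OPENING is the finger opening in m, from 0 to 0.087, set as the call begins (- or left out, the last holds). The fingers move at their own pace and stop on an object; FORCE is the grip in N (left out, the last holds). Time passes only in rows, so rows that repeat a pose let the fingers close. It gives the time, the measured TCP pose, the force, the opening and the grip force at its end, in the units of the state.
- env.get_obs(): the state, without advancing time (a new reading comes with each control period).
- imaging.read_camera(name): name is "scene" or "top"; returns the picture (480x640x3 uint8, red, green, blue); there is no depth.
- imaging.get_calibration(name): a dict with "camera_matrix" (3x3 intrinsics, pixels), "k1" (the pictures are not rectified: a ray, as slopes to the right and down, at radius r is drawn at 1 + k1 r^2 times it, then the intrinsics apply), "position" and "attitude" of the camera in the world. Camera axes: x right, y up, looking along -z (the intrinsics and any distortion apply to the point x, -y, -z); pixel columns grow to the right and rows downward; lengths in m; the calibration is good to about 2 mm. A picture is of the moment at which its call begins. get_calibration takes no time and is no camera call.
- env.sign_off(): hands the job in; it is judged then, once.
The state is a dict: "time_s": time; "qpos": joint angles; "joint_velocities": joint speeds; "effort": joint torques, N m; "tool_pos": TCP position; "tool_rot": TCP orientation; "force": force on the tool from outside, world axes, zero at the start; "wrist_torque": the same for the moment, N m; "grip_width": finger opening in m; "grasp_force": force on a finger pad.
Only numpy, scipy, OpenCV 4.12 (cv2) and the standard library are available. Lean on these libraries where they do the work, as an engineer would, in place of code of your own. Each camera call takes 0.05 s, during which the arm holds its last target. There are 200 camera calls.

### The job

Put the four things of the press kit away, each into the grey holder shaped for it: the amber tape roll lying flat in the large round dish, the small white vial standing in the small round dish, the black bottle standing in the four-sided tray, and the black-capped marker lying lengthwise in the long rest. Each must sit down on the holder's floor, inside its rim, and be let go there.

Things in the scene. Friction and masses are not known exactly. Their poses are not given: they have to be found in the camera images.
- tape_roll: loose roll of amber tape lying flat, a ring 74 mm across and 19 mm high with a 48 mm hole (wall 13 mm thick: grasp the wall with one finger in the hole); origin at the ring's centre at its underside, z up; 60 to 130 g. Not the larger cream masking-tape roll (92 mm)
- vial: loose small white vial standing upright, round, 24 mm across and 53 mm high (cap: the top 15 mm, 22 mm across); origin at the centre of its foot, z up; 30 g
- bottle: loose black bottle standing upright, 27 mm (its x) by 33 mm (its y) and 74 mm high; straight sides up to 57 mm, then a pale neck 18 mm across; origin at the centre of its foot, z up; 55 to 110 g
- marker_mid (a point): middle of the loose felt marker (white barrel, black cap), which lies flat: 134 mm long along its y, barrel 13 mm and cap (the -y end) 15 mm thick, with a clip 8 mm out on the cap's +x side; the point lies on the long axis at mid length (on the barrel), 7 mm above what it lies on; 16 g
- tape_holder: large round dish for the tape roll, 104 mm outside, 92 mm inside the rim. Fixed; grey plastic, dark floor; floor 3 mm, rim top 8 mm above the table; origin at the centre of the underside, z up.
- vial_holder: small round dish for the vial, 52 mm outside, 42 mm inside the rim. Fixed; grey plastic, dark floor; floor 3 mm, rim top 8 mm above the table; origin at the centre of the underside, z up.
- bottle_holder: four-sided tray for the bottle, inside the rim 45 mm (its x) by 51 mm (its y), outside 55 by 61 mm. Fixed; grey plastic, dark floor; floor 3 mm, rim top 8 mm above the table; origin at the centre of the underside, z up.
- marker_holder: long rest for the marker, inside 32 mm wide (its x) by 154 mm long (its y), outside 40 by 162 mm; end walls, but side walls only along the outer 40 mm at each end: the middle 80 mm of both long sides is open for fingers. Fixed; grey plastic, dark floor; floor 3 mm, rim top 8 mm above the table; origin at the centre of the underside, z up.
Mind the look-alikes: they are no part of the job. Of the things like the bottle, leave any that is blue or yellow; of the rest the smaller one is meant.

How it is judged:
By the outcome, as a careful person would: the job done as asked, in the order asked, and still so for the second after the job is handed in, with the robot touching nothing.
It also fails if it takes over 86 s, if anything falls off the work surface, if the arm or the gripper's body presses on something with over 40 N, if the wrist force passes 120 N, or if a joint passes its speed limit or range.

## Working session

There is one attempt and no reset: what is moved stays moved. The work goes in short steps, Python scripts to look and compute and a shell command to move; the robot and the scene stay as the last step left them, time stands still between calls to the robot, and variables do not carry over. Pictures are saved under pics/ and viewed, at most 14 in all, crops included, and the job is handed in when it is done.

```bash
ls; mkdir -p pics; python3 - <<'E'
from cell import env, imaging
import cv2
print(env.get_obs())
for n in("scene","top"):
    cv2.imwrite(f"pics/{n}0.png",imaging.read_camera(n)[:,:,::-1]); print(imaging.get_calibration(n))
E
```

```text
pics
{'time_s': 0.0, 'qpos': array([-69.4962458 ,  18.43854572,  -4.01578718,  83.17650609,
         1.29548286,  78.53945727,  -3.2591538 ]), 'joint_velocities': array([0.05080099, 0.17941018, 0.02266233, 0.04810043, 0.12469072,
       0.0470494 , 0.10780861]), 'effort': array([ 1.71232268e-04, -4.91296613e+01, -4.03988706e-01, -3.12518191e+01,
       -6.39714953e-02,  4.39231354e-02,  1.63482664e-04]), 'tool_pos': array([0.21893817, 0.6114629 , 0.24045328]), 'tool_rot': array([-1.79890763e+02,  6.16867336e-03,  1.60307222e+02]), 'force': array([-0.07005353, -0.56686094, -0.06135833]), 'wrist_torque': array([ 0.01445182, -0.00687866,  0.00565066]), 'grasp_force': 0.0, 'grip_width': 0.0872202327952251}
{'camera_matrix': array([[439.3224251 ,   0.        , 318.2437956 ],
       [  0.        , 439.3224251 , 233.36708709],
       [  0.        ,   0.        ,   1.        ]]), 'k1': -0.03769929642355129, 'position': array([ 0.05050255, -0.45412288,  0.61809832]), 'attitude': array([ 4.84469387e+01,  1.56804961e-02, -4.46648658e+01])}
{'camera_matrix': array([[471.35580365,   0.        , 314.64590774],
       [  0.        , 471.35580365, 246.55229714],
       [  0.        ,   0.        ,   1.        ]]), 'k1': -0.1281719806722127, 'position': array([ 0.31470262, -0.01124714,  0.94165293]), 'attitude': array([ 10.47142926,   1.63981059, -90.95202384])}
```

View pics/scene0.png

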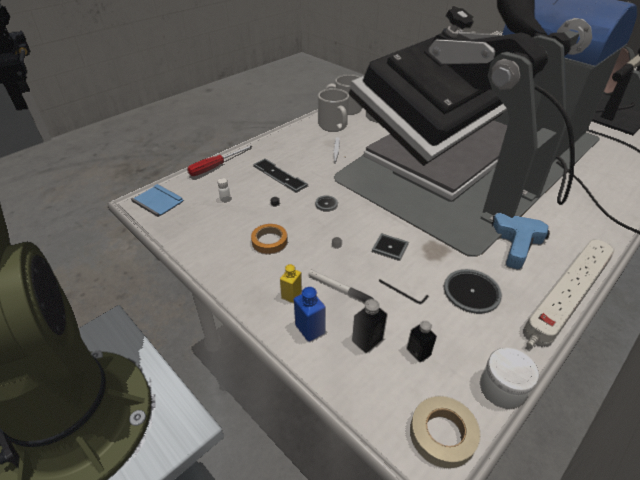

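View pics/top0.png

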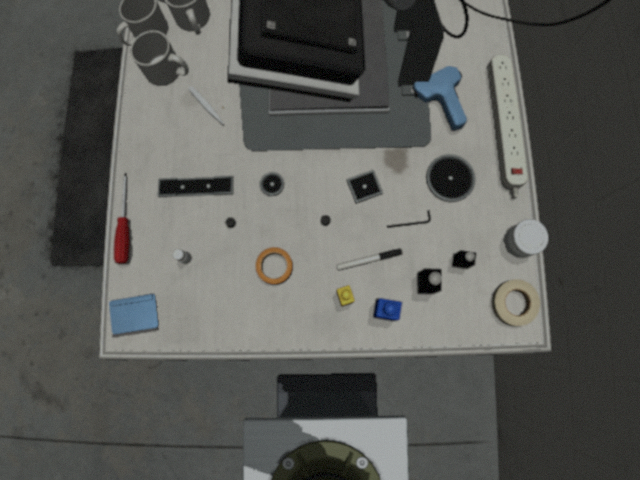

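The scene view shows everything with the arm clear of it. In the top view: amber roll (274,266), vial (182,257), small black bottle (464,259), marker (370,260). Holders: tape (451,177), vial (272,183), bottle (365,187), marker (196,186). Next I'll take a zoomed look and first positions.

```bash
cat > h.py <<'E'
import numpy as np, cv2
from scipy.spatial.transform import Rotation as R
from cell import env, imaging
C={n:imaging.get_calibration(n) for n in("scene","top")}
def ray(n,px):
    c=C[n];K=c["camera_matrix"]
    u=cv2.undistortPoints(np.array([[px]],float),K,np.array([c["k1"],0,0,0.]))[0,0]
    return c["position"],R.from_euler("xyz",c["attitude"],degrees=True).apply([u[0],-u[1],-1])
def hit(n,px,z):
    p,d=ray(n,px); return p+d*(z-p[2])/d[2]
def proj(n,P):
    c=C[n];q=R.from_euler("xyz",c["attitude"],degrees=True).inv().apply(np.atleast_2d(P)-c["position"])
    s=np.stack([q[:,0]/-q[:,2],-q[:,1]/-q[:,2]],1); s=s*(1+c["k1"]*(s**2).sum(1,keepdims=True))
    return s*c["camera_matrix"][0,0]+c["camera_matrix"][:2,2]
def tri(pa,pb):
    (o,d),(p,e)=ray("scene",pa),ray("top",pb)
    t=np.linalg.lstsq(np.stack([d,-e],1),p-o,rcond=None)[0]
    a,b=o+d*t[0],p+e*t[1]; return (a+b)/2,np.linalg.norm(a-b)
def look(n,tag):
    im=imaging.read_camera(n)[:,:,::-1].copy(); cv2.imwrite(f"pics/{tag}.png",im); return im
E
python3 - <<'E'
from h import *
for k,px,z in [("tape",(274,266),.019),("vial",(182,257),.053),("bottle",(464,257),.074),("marker",(370,260),.007),("Htape",(451,177),.005),("Hvial",(272,183),.005),("Hbottle",(365,187),.005),("Hmarker",(196,186),.005)]:
    print(k,hit("top",px,z).round(4))
for a,b in [((472,290),(451,177)),((327,203),(272,183)),((390,246),(365,187)),((270,238),(274,266)),((425,325),(467,254))]: print(tri(a,b))
t=cv2.imread("pics/top0.png");s=cv2.imread("pics/scene0.png")
a=cv2.resize(t[235:285,330:490],None,fx=5,fy=5,interpolation=2)
b=cv2.resize(t[160:210,330:490],None,fx=5,fy=5,interpolation=2)
cv2.imwrite("pics/z1.png",np.vstack([a,b]))
a=cv2.resize(s[300:375,300:460],None,fx=5,fy=5,interpolation=2)
cv2.imwrite("pics/z2.png",a)
E
```

```text
tape [0.4483 0.0936 0.019 ]
vial [0.4644 0.27   0.053 ]
bottle [ 0.4495 -0.2685  0.074 ]
marker [ 0.4581 -0.0978  0.007 ]
Htape [ 0.6299 -0.2748  0.005 ]
Hvial [0.6251 0.0994 0.005 ]
Hbottle [ 0.6114 -0.0937  0.005 ]
Hmarker [0.6237 0.2608 0.005 ]
(array([ 0.62916479, -0.27406462,  0.00453516]), np.float64(0.0022666796138023386))
(array([0.62561126, 0.09957362, 0.00351098]), np.float64(0.00011344693068153459))
(array([ 0.61100952, -0.09373268,  0.00719732]), np.float64(0.0007038942786135678))
(array([0.45050708, 0.0939719 , 0.01031743]), np.float64(0.0023518537863343346))
(array([ 0.45648024, -0.27733918,  0.06491498]), np.float64(0.00012564780153692914))
```

View pics/z1.png

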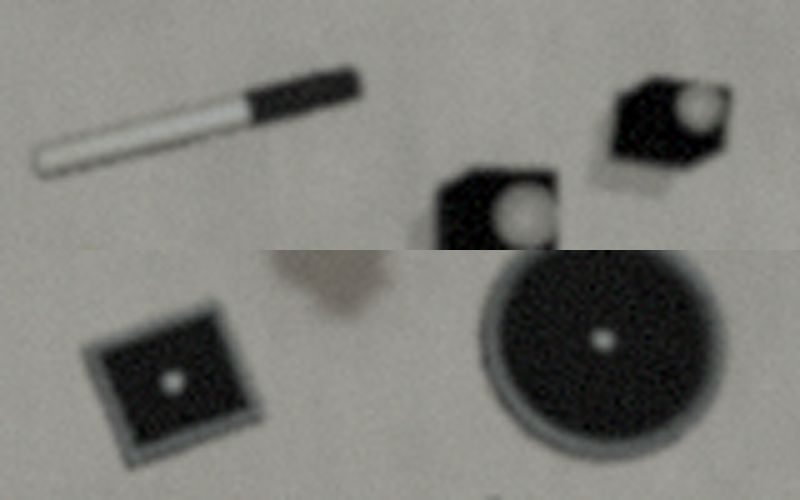

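View pics/z2.png

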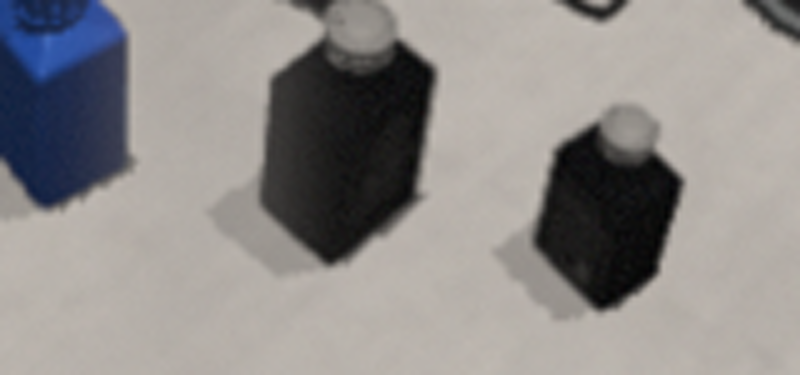

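The crops show the top-view bottle neck at (470,256.6). Its foot corners in the scene view are (407,348.6), (420.4,362) and (432,354.4). The marker's ends are at (337.4,267.6) and (402,251.6), and the tray's outer corners at (347,179.4), (373,170.4), (382.4,193) and (356.4,203). Next come masks and planes.

```bash
python3 - <<'E'
from h import *
t=cv2.imread("pics/top0.png");s=cv2.imread("pics/scene0.png")
def blob(im,m,near):
    n,l,st,c=cv2.connectedComponentsWithStats(m.astype(np.uint8))
    i=1+np.argmin(np.linalg.norm(c[1:]-near,axis=1)); return c[i],st[i],l==i
hs=lambda im:cv2.cvtColor(im,cv2.COLOR_BGR2HSV)
H=hs(t);m=(H[...,0]>6)&(H[...,0]<22)&(H[...,1]>130)&(H[...,2]>90)
c,st,mm=blob(t,m,(274,266)); cn=max(cv2.findContours(mm.astype(np.uint8),0,1)[0],key=len)
print("tape",c,st); e=cv2.fitEllipse(cn); print(e, hit("top",e[0],.012), "edge diam", [hit("top",(e[0][0]+d,e[0][1]),.012)[1].round(4) for d in(-e[1][0]/2,e[1][0]/2)])
print("bottle neck",hit("top",(470,256.6),.074), "scene neck",hit("scene",(425.7,324.5),.074))
B=[hit("scene",p,0) for p in((407,348.6),(420.4,362),(432,354.4))]
print("foot",np.round(B,4),"len",[np.linalg.norm(B[i+1]-B[i]).round(4) for i in(0,1)],"yaw",[np.degrees(np.arctan2(*(B[i+1]-B[i])[1::-1])).round(1) for i in (0,1)],"diagmid",(B[0]+B[2])/2)
S=[hit("top",p,.057) for p in((452.6,259),(456,250+1),)];
M=[hit("top",p,.007) for p in((337.4,267.6),(402,251.6))];d=M[1]-M[0];print("marker",np.mean(M,0),np.linalg.norm(d),np.degrees(np.arctan2(d[1],d[0])))
T=[hit("top",p,.008) for p in((347,179.4),(373,170.4),(382.4,193),(356.4,203))]
print("tray",np.mean(T,0),[(np.linalg.norm(T[i]-T[i-1]).round(4),np.degrees(np.arctan2(*(T[i]-T[i-1])[1::-1])).round(1)) for i in range(4)])
g=cv2.cvtColor(t,6)
c,st,mm=blob(t,g<70,(196,186));print(c,st); r=cv2.minAreaRect(np.argwhere(mm)[:,::-1].astype(np.float32));bp=cv2.boxPoints(r)
Q=[hit("top",p,.003) for p in bp];print("Hmarker",np.mean(Q,0),[(np.linalg.norm(Q[i]-Q[i-1]).round(4),np.degrees(np.arctan2(*(Q[i]-Q[i-1])[1::-1])).round(1)) for i in range(4)])
for k,p in(("Htape",(450,177)),("Hvial",(272,183))):
    c,st,mm=blob(t,g<70,p);print(k,c,st,hit("top",c,.003),st[2]*.002)
a=cv2.resize(t[230:285,160:300],None,fx=5,fy=5,interpolation=2)
b=cv2.resize(t[160:210,150:290],None,fx=5,fy=5,interpolation=2)
cv2.imwrite("pics/z3.png",np.vstack([a,b]))
a=cv2.resize(s[145:260,195:315],None,fx=5,fy=5,interpolation=2);cv2.imwrite("pics/z4.png",a)
E
```

```text
tape [274.06718346 266.09302326] [257 248  35  36 387]
((273.8459167480469, 265.5509033203125), (34.32111740112305, 35.01377487182617), 157.8181610107422) [0.45018393 0.09472338 0.012     ] edge diam [np.float64(0.1293), np.float64(0.0603)]
bottle neck [ 0.44999206 -0.27999411  0.074     ] scene neck [ 0.45128127 -0.28041887  0.074     ]
foot [[ 0.4437 -0.2634  0.    ]
 [ 0.4386 -0.2938  0.    ]
 [ 0.4636 -0.2989  0.    ]] len [np.float64(0.0308), np.float64(0.0255)] yaw [np.float64(-99.4), np.float64(-11.5)] diagmid [ 0.45363559 -0.28112237  0.        ]
marker [ 0.45896271 -0.09754201  0.007     ] 0.13409231379789988 -77.24451535797708
tray [ 0.61185707 -0.09289109  0.008     ] [(np.float64(0.0541), np.float64(19.1)), (np.float64(0.0577), np.float64(-71.4)), (np.float64(0.0523), np.float64(-160.8)), (np.float64(0.0579), np.float64(110.4))]
[194.68380952 185.91428571] [ 159  177   73   18 1050]
Hmarker [0.62485165 0.26439448 0.003     ] [(np.float64(0.035), np.float64(5.2)), (np.float64(0.1577), np.float64(-90.1)), (np.float64(0.0344), np.float64(-176.8)), (np.float64(0.1565), np.float64(90.1))]
Htape [450.67067989 177.30878187] [ 429  157   44   42 1412] [ 0.62988116 -0.27462164  0.003     ] 0.088
Hvial [271.46996466 183.15547703] [262 174  20  19 283] [0.62542488 0.10077943 0.003     ] 0.04
```

View pics/z3.png

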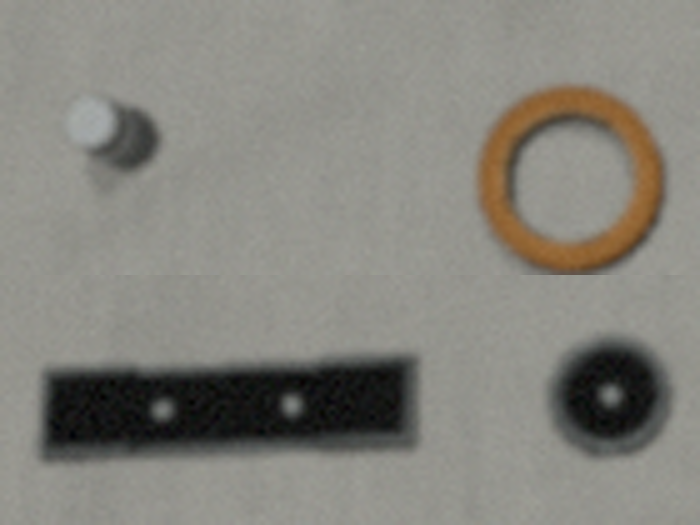

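View pics/z4.png

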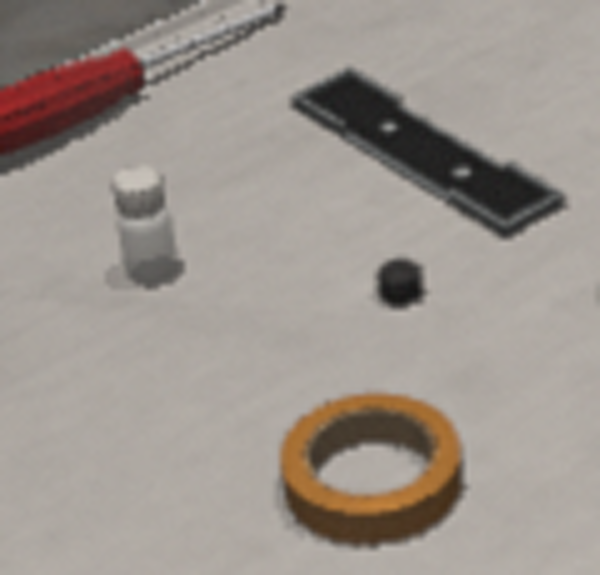

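The vial's cap top is at (178.4,254.4) in the top view and (222.8,181.6) in the scene view. The marker rest's pips are at (182.4,186.8) and (208.2,185.8). Next I'll check the remaining targets and the obstacles near the marker and dish.

```bash
cat >> h.py <<'E'
def go(x,y,z,close):
    """tool-frame shift and turn to reach TCP (x,y,z) with closing line at angle close (deg)"""
    o=env.get_obs(); T=R.from_euler("xyz",o["tool_rot"],degrees=True)
    d=T.inv().apply(np.array([x,y,z])-o["tool_pos"])
    dy=(close+90-o["tool_rot"][2]+90)%180-90
    print("t",round(o["time_s"],2),"shift",d.round(4),"turn",round(np.radians(-dy),4),"| q7",o["qpos"][6].round(1),"pos",o["tool_pos"].round(4),"rot",o["tool_rot"].round(1))
E
python3 - <<'E'
from h import *
print("vial",hit("top",(178.4,254.4),.053),tri((222.8,181.6),(178.4,254.4)))
P=[hit("top",p,.003) for p in((182.4,186.8),(208.2,185.8))];d=P[1]-P[0];print("rest",np.mean(P,0),np.linalg.norm(d),np.degrees(np.arctan2(d[1],d[0])))
for k,p in(("tapeH",(330+602/5,160+90/5)),("trayH",(330+173/5,160+131/5)),("vialH",(150+610/5,160+119/5))):print(k,hit("top",p,.003))
print("yellow top",tri((291,267),(346,293)),"blue top",tri((309,293),(390,305)),"bigblack top",tri((372,305),(434.5,276)))
print("pillar",hit("top",(408,88),0),"gun",hit("top",(445,100),.02))
a=np.radians(12);go(.4497+.0305*np.cos(a),.0942+.0305*np.sin(a),.10,12)
E
```

```text
vial [0.46967604 0.27742658 0.053     ] (array([0.47064851, 0.27788636, 0.0505774 ]), np.float64(0.0012797557126053558))
rest [0.62371958 0.26299464 0.003     ] 0.05584999916077282 -89.72028319634676
tapeH [ 0.62837016 -0.27392435  0.003     ]
trayH [ 0.61380898 -0.09310737  0.003     ]
vialH [0.62398029 0.09966163 0.003     ]
yellow top (array([ 0.3877474 , -0.04551573,  0.07288364]), np.float64(0.0005955081744489182)) blue top (array([ 0.36100058, -0.12196166,  0.09055737]), np.float64(0.004115909176567663)) bigblack top (array([ 0.41258888, -0.20621365,  0.08959472]), np.float64(0.0018919732191275272))
pillar [ 0.83963123 -0.19862982  0.        ] gun [ 0.79906063 -0.2726903   0.02      ]
t 0.1 shift [-0.4175 -0.393   0.1413] turn 1.0176 | q7 -3.3 pos [0.219  0.6115 0.2406] rot [-179.9    0.   160.3]
```

```bash
r='{"x":-0.4175,"y":-0.393,"z":0.12,"turn":1.018}'; python3 -m crank '[{"x":-0.4175,"y":-0.393,"z":0.12,"turn":1.018},{"x":-0.4175,"y":-0.393,"z":0.12,"turn":1.018},{"x":-0.4175,"y":-0.393,"z":0.12,"turn":1.018},{"x":-0.4175,"y":-0.393,"z":0.12,"turn":1.018},{"x":-0.4175,"y":-0.393,"z":0.12,"turn":1.018},{"x":-0.4175,"y":-0.393,"z":0.12,"turn":1.018},{"x":-0.4175,"y":-0.393,"z":0.12,"turn":1.018},{"x":-0.4175,"y":-0.393,"z":0.12,"turn":1.018},{"x":-0.4175,"y":-0.393,"z":0.12,"turn":1.018},{"x":-0.4175,"y":-0.393,"z":0.12,"turn":1.018},{"x":-0.4175,"y":-0.393,"z":0.12,"turn":1.018},{"x":-0.4175,"y":-0.393,"z":0.12,"turn":1.018}]' 0.036 30; python3 - <<'E'
from h import *
a=np.radians(12);go(.4497+.0305*np.cos(a),.0942+.0305*np.sin(a),.026,12)
im=look("scene","s1")
cv2.imwrite("pics/s1c.png",cv2.resize(im[100:340,120:440],None,fx=2.4,fy=2.4))
E
```

```text
time_s: 1.6
tool_pos: [0.4792, 0.1026, 0.1215]
tool_rot: [-180.0, -0.0, 102.1]
force: [0.2, -0.7, -0.3]
grip_width: 0.0359
grasp_force: 0.0
t 1.6 shift [-0.0022 -0.      0.0955] turn 0.0011 | q7 -1.0 pos [0.4792 0.1026 0.1215] rot [-180.    -0.   102.1]
```

View pics/s1c.png

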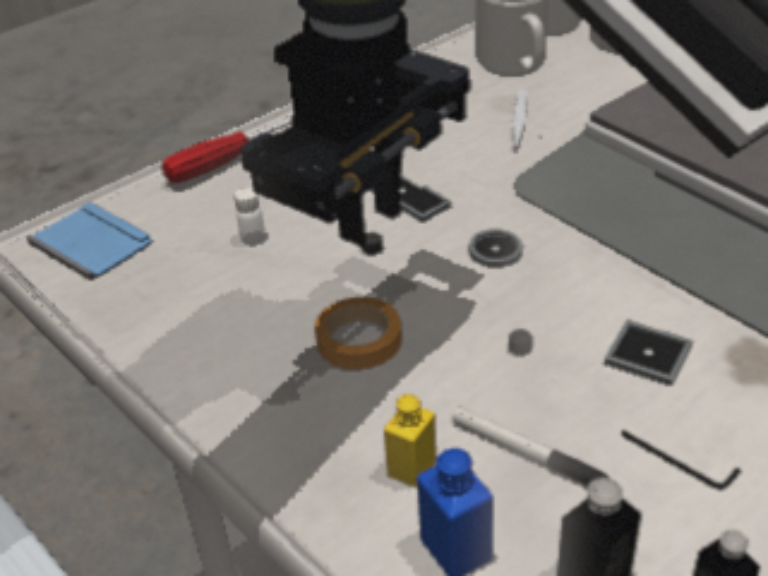

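The body is indeed long along the closing line (along x here), and the fingers hang above the roll's far wall, crop (360,240). Descending and gripping.

```bash
python3 -m crank '[{"x":-0.002,"z":0.04},{"x":-0.002,"z":0.07},{"x":-0.002,"z":0.09},{"x":-0.002,"z":0.0955},{"x":-0.002,"z":0.0955},{"x":-0.002,"z":0.0955}]' && python3 -m crank '[{},{},{},{},{},{}]' 0 30 ; python3 -m crank '[{"z":-0.02},{"z":-0.06},{"z":-0.074},{"z":-0.074}]'; python3 - <<'E'
from h import *
a=np.radians(60);go(.629+.0305*np.cos(a),-.2742+.0305*np.sin(a),.10,60)
E
```

```text
t 1.65 shift [-0.3777  0.0877  0.0213] turn -0.8356 | q7 -1.0 pos [0.4792 0.103  0.1216] rot [-180.    -0.   102.1]invalid input
invalid input
```

```bash
python3 -m crank '[{"x":-0.002,"y":0,"z":0.04,"turn":0},{"x":-0.002,"y":0,"z":0.07,"turn":0},{"x":-0.002,"y":0,"z":0.09,"turn":0},{"x":-0.002,"y":0,"z":0.0955,"turn":0},{"x":-0.002,"y":0,"z":0.0955,"turn":0},{"x":-0.002,"y":0,"z":0.0955,"turn":0}]' && python3 -m crank '[{"x":0,"y":0,"z":0,"turn":0},{"x":0,"y":0,"z":0,"turn":0},{"x":0,"y":0,"z":0,"turn":0},{"x":0,"y":0,"z":0,"turn":0},{"x":0,"y":0,"z":0,"turn":0}]' 0 30
```

```text
time_s: 2.4
tool_pos: [0.4809, 0.1, 0.0271]
tool_rot: [179.9, -0.0, 102.0]
force: [0.0, 0.5, 0.1]
grip_width: 0.036
grasp_force: 0.0
time_s: 3.02
tool_pos: [0.4803, 0.0994, 0.0263]
tool_rot: [180.0, -0.0, 102.0]
force: [-0.1, 1.2, 2.6]
grip_width: 0.0117
grasp_force: 29.7
```

```bash
python3 -m crank '[{"x":0,"y":0,"z":-0.03,"turn":0},{"x":0,"y":0,"z":-0.07,"turn":0},{"x":0,"y":0,"z":-0.09,"turn":0},{"x":0,"y":0,"z":-0.09,"turn":0}]'; python3 - <<'E'
from h import *
a=np.radians(60);go(.629+.0305*np.cos(a),-.2742+.0305*np.sin(a),.115,60)
E
```

```text
time_s: 3.52
tool_pos: [0.4812, 0.0996, 0.1173]
tool_rot: [179.8, -0.0, 102.0]
force: [0.5, -0.3, -1.0]
grip_width: 0.0115
grasp_force: 29.7
t 3.52 shift [-0.3736  0.0874  0.0023] turn -0.8381 | q7 -0.5 pos [0.4812 0.0996 0.1173] rot [179.8  -0.  102. ]
```

```bash
python3 -m crank '[{"x":-0.3736,"y":0.0874,"z":0,"turn":-0.838},{"x":-0.3736,"y":0.0874,"z":0,"turn":-0.838},{"x":-0.3736,"y":0.0874,"z":0,"turn":-0.838},{"x":-0.3736,"y":0.0874,"z":0,"turn":-0.838},{"x":-0.3736,"y":0.0874,"z":0,"turn":-0.838},{"x":-0.3736,"y":0.0874,"z":0,"turn":-0.838},{"x":-0.3736,"y":0.0874,"z":0,"turn":-0.838},{"x":-0.3736,"y":0.0874,"z":0,"turn":-0.838},{"x":-0.3736,"y":0.0874,"z":0,"turn":-0.838},{"x":-0.3736,"y":0.0874,"z":0,"turn":-0.838}]'; python3 - <<'E'
from h import *
a=np.radians(60);go(.629+.0305*np.cos(a),-.2742+.0305*np.sin(a),.032,60)
im=look("scene","s2"); t=look("top","t2")
cv2.imwrite("pics/s2c.png",np.hstack([cv2.resize(im[180:360,380:580],None,fx=2,fy=2),cv2.resize(t[120:300,370:550],None,fx=2,fy=2)]))
E
```

```text
time_s: 4.78
tool_pos: [0.643, -0.2456, 0.1152]
tool_rot: [179.9, -0.1, 150.1]
force: [0.0, -0.7, -1.6]
grip_width: 0.0114
grasp_force: 30.4
t 4.78 shift [-0.0023 -0.0014  0.0831] turn 0.0022 | q7 90.1 pos [ 0.643  -0.2456  0.1152] rot [ 1.799e+02 -1.000e-01  1.501e+02]
```

View pics/s2c.png

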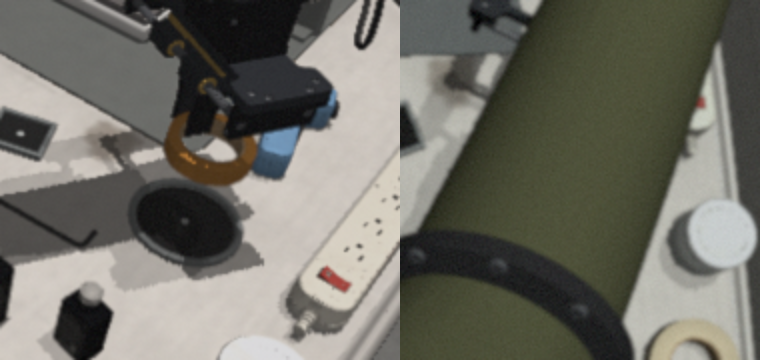

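The roll hangs level in the jaws, scene px ≈ (485,255), above the dish centre at (472,290). Let me check that it is centred, then lower.

```bash
python3 - <<'E'
from h import *
im=cv2.imread("pics/s2.png");H=cv2.cvtColor(im,40);m=((H[...,0]>5)&(H[...,0]<22)&(H[...,1]>110)).astype(np.uint8)
m[:200]=0;m[290:]=0;m[:,:450]=0;m[:,530:]=0
x,y,w,h=cv2.boundingRect(m);print(x,y,w,h)
a=np.linspace(0,6.283,60);c=np.array([.629,-.2756,.0])
P=np.array([c+[.037*np.cos(t),.037*np.sin(t),z] for t in a for z in(.089,.108)]);q=proj("scene",P);print(q.min(0),q.max(0)-q.min(0))
E
python3 -m crank '[{"x":-0.001,"y":-0.0015,"z":0.03,"turn":0},{"x":-0.001,"y":-0.0015,"z":0.06,"turn":0},{"x":-0.001,"y":-0.0015,"z":0.075,"turn":0},{"x":-0.001,"y":-0.0015,"z":0.075,"turn":0},{"x":-0.001,"y":-0.0015,"z":0.075,"turn":0}]'
```

```text
462 200 46 73
[462.84368132 235.18722552] [47.54833003 38.3392945 ]
time_s: 5.5
tool_pos: [0.6442, -0.25, 0.0425]
tool_rot: [180.0, 0.1, 150.0]
force: [0.1, 0.3, -0.6]
grip_width: 0.0115
grasp_force: 30.4
```

```bash
python3 -m crank '[{"x":0,"y":0,"z":0.006,"turn":0},{"x":0,"y":0,"z":0.010,"turn":0},{"x":0,"y":0,"z":0.012,"turn":0},{"x":0,"y":0,"z":0.012,"turn":0}]';python3 -m crank '[{"x":0,"y":0,"z":0,"turn":0},{"x":0,"y":0,"z":0,"turn":0},{"x":0,"y":0,"z":0,"turn":0}]' 0.036;python3 -m crank '[{"x":0,"y":0,"z":-0.03,"turn":0},{"x":0,"y":0,"z":-0.07,"turn":0},{"x":0,"y":0,"z":-0.09,"turn":0},{"x":0,"y":0,"z":-0.12,"turn":0}]'; python3 - <<'E'
from h import *
go(.470,.2775,.13,30)
im=look("scene","s3")
E
```

```text
time_s: 6.0
tool_pos: [0.6434, -0.2499, 0.0293]
tool_rot: [180.0, 0.0, 150.0]
force: [-0.7, 1.1, 1.0]
grip_width: 0.0112
grasp_force: 30.4
time_s: 6.38
tool_pos: [0.6433, -0.2498, 0.029]
tool_rot: [180.0, 0.0, 150.0]
force: [0.0, 0.1, 0.4]
grip_width: 0.032
grasp_force: 0.0
time_s: 6.88
tool_pos: [0.6426, -0.2494, 0.1487]
tool_rot: [-180.0, -0.1, 150.0]
force: [0.6, 0.2, 0.4]
grip_width: 0.036
grasp_force: 0.0
t 6.88 shift [0.4129 0.3699 0.0195] turn 0.5235 | q7 89.6 pos [ 0.6426 -0.2494  0.1487] rot [-1.8e+02 -1.0e-01  1.5e+02]
```

```bash
python3 -m crank '[{"x":0.413,"y":0.37,"z":0.01,"turn":0.5235},{"x":0.413,"y":0.37,"z":0.01,"turn":0.5235},{"x":0.413,"y":0.37,"z":0.01,"turn":0.5235},{"x":0.413,"y":0.37,"z":0.01,"turn":0.5235},{"x":0.413,"y":0.37,"z":0.01,"turn":0.5235},{"x":0.413,"y":0.37,"z":0.01,"turn":0.5235},{"x":0.413,"y":0.37,"z":0.01,"turn":0.5235},{"x":0.413,"y":0.37,"z":0.01,"turn":0.5235},{"x":0.413,"y":0.37,"z":0.01,"turn":0.5235},{"x":0.413,"y":0.37,"z":0.01,"turn":0.5235},{"x":0.413,"y":0.37,"z":0.01,"turn":0.5235},{"x":0.413,"y":0.37,"z":0.01,"turn":0.5235}]' 0.052; python3 - <<'E'
from h import *
go(.470,.2775,.032,30)
im=look("scene","s4");t=look("top","t4")
cv2.imwrite("pics/s4c.png",np.hstack([cv2.resize(im[200:380,380:580],None,fx=2,fy=2),cv2.resize(t[120:300,370:570],None,fx=2,fy=2)]))
E
```

```text
time_s: 8.43
tool_pos: [0.4715, 0.2753, 0.1389]
tool_rot: [-180.0, 0.0, 119.8]
force: [0.3, -0.3, 0.2]
grip_width: 0.0522
grasp_force: 0.0
t 8.43 shift [ 2.700e-03 -1.000e-04  1.069e-01] turn -0.003 | q7 0.7 pos [0.4715 0.2753 0.1389] rot [-180.     0.   119.8]
```

View pics/s4c.png

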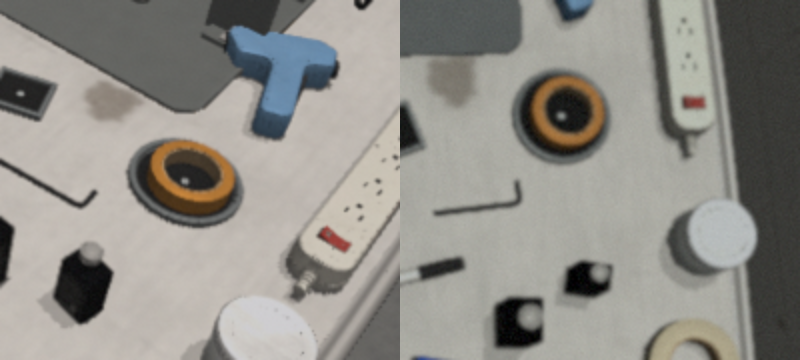

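The tape sits inside the large dish, in both views (top px ≈ (454,176)). Measuring its offset and descending on the vial.

```bash
python3 - <<'E'
from h import *
t=cv2.imread("pics/t4.png");H=cv2.cvtColor(t,40);m=((H[...,0]>6)&(H[...,0]<22)&(H[...,1]>120)).astype(np.uint8)
m[:150]=0;m[205:]=0;m[:,:425]=0;m[:,480:]=0
e=cv2.fitEllipse(max(cv2.findContours(m,0,1)[0],key=len));print(e,hit("top",e[0],.015))
E
python3 -m crank '[{"x":0.002,"y":0,"z":0.04,"turn":0},{"x":0.002,"y":0,"z":0.08,"turn":0},{"x":0.002,"y":0,"z":0.1,"turn":0},{"x":0.002,"y":0,"z":0.107,"turn":0},{"x":0.002,"y":0,"z":0.107,"turn":0},{"x":0.002,"y":0,"z":0.107,"turn":0}]';python3 -m crank '[{"x":0,"y":0,"z":0,"turn":0},{"x":0,"y":0,"z":0,"turn":0},{"x":0,"y":0,"z":0,"turn":0},{"x":0,"y":0,"z":0,"turn":0},{"x":0,"y":0,"z":0,"turn":0}]' 0 20
```

```text
((452.486328125, 176.19784545898438), (35.647464752197266, 37.1606559753418), 130.3508758544922) [ 0.62821065 -0.27526239  0.015     ]
time_s: 9.28
tool_pos: [0.4706, 0.2792, 0.0332]
tool_rot: [179.9, -0.0, 120.0]
force: [0.4, -0.7, 0.9]
grip_width: 0.0519
grasp_force: 0.0
time_s: 9.9
tool_pos: [0.4698, 0.279, 0.0322]
tool_rot: [180.0, -0.0, 120.0]
force: [-0.9, -0.9, 1.7]
grip_width: 0.0239
grasp_force: 20.0
```

```bash
python3 -m crank '[{"x":0,"y":0,"z":-0.03,"turn":0},{"x":0,"y":0,"z":-0.06,"turn":0},{"x":0,"y":0,"z":-0.06,"turn":0},{"x":0,"y":0,"z":-0.06,"turn":0}]'; python3 - <<'E'
from h import *
go(.6245,.0997,.092,30)
E
```

```text
time_s: 10.4
tool_pos: [0.4692, 0.2786, 0.0914]
tool_rot: [-179.9, -0.0, 120.0]
force: [-0.9, -0.5, 0.4]
grip_width: 0.024
grasp_force: 20.0
t 10.4 shift [-0.2326  0.0451 -0.0007] turn 0.0001 | q7 1.7 pos [0.4692 0.2786 0.0914] rot [-179.9   -0.   120. ]
```

```bash
python3 -m crank '[{"x":-0.2326,"y":0.045,"z":0,"turn":0},{"x":-0.2326,"y":0.045,"z":0,"turn":0},{"x":-0.2326,"y":0.045,"z":0,"turn":0},{"x":-0.2326,"y":0.045,"z":0,"turn":0},{"x":-0.2326,"y":0.045,"z":0,"turn":0},{"x":-0.2326,"y":0.045,"z":0,"turn":0},{"x":-0.2326,"y":0.045,"z":0,"turn":0}]'; python3 - <<'E'
from h import *
go(.6245,.0997,.036,30)
im=look("scene","s5")
q=proj("scene",[[.6245,.0997,.003],[.6245,.0997,.06]]);print(q)
cv2.imwrite("pics/s5c.png",cv2.resize(im[120:240,250:400],None,fx=3,fy=3))
E
```

```text
time_s: 11.28
tool_pos: [0.6237, 0.102, 0.0912]
tool_rot: [-179.9, -0.1, 120.2]
force: [0.2, -0.1, 0.0]
grip_width: 0.0239
grasp_force: 20.0
t 11.28 shift [-0.0024 -0.0004  0.0552] turn 0.0027 | q7 28.2 pos [0.6237 0.102  0.0912] rot [-1.799e+02 -1.000e-01  1.202e+02]
[[326.5931017  203.36764357]
 [326.9096818  182.83389704]]
```

View pics/s5c.png

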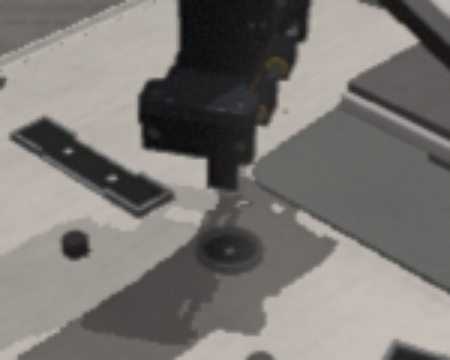

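The vial is hidden behind the finger. The dish centre at (326.7,203.3) matches the projected (326.6,203.4). Lowering.

```bash
python3 -m crank '[{"x":-0.001,"y":0,"z":0.03,"turn":0},{"x":-0.001,"y":0,"z":0.045,"turn":0},{"x":-0.001,"y":0,"z":0.052,"turn":0},{"x":-0.001,"y":0,"z":0.056,"turn":0},{"x":-0.001,"y":0,"z":0.056,"turn":0},{"x":-0.001,"y":0,"z":0.056,"turn":0}]';python3 -m crank '[{"x":0,"y":0,"z":0,"turn":0},{"x":0,"y":0,"z":0,"turn":0},{"x":0,"y":0,"z":0,"turn":0},{"x":0,"y":0,"z":0,"turn":0}]' 0.052;python3 -m crank '[{"x":0,"y":0,"z":-0.03,"turn":0},{"x":0,"y":0,"z":-0.07,"turn":0},{"x":0,"y":0,"z":-0.09,"turn":0},{"x":0,"y":0,"z":-0.11,"turn":0}]'; python3 - <<'E'
from h import *
go(.4515,-.2805,.145,-10.5)
E
```

```text
time_s: 12.08
tool_pos: [0.626, 0.0991, 0.0368]
tool_rot: [179.9, 0.0, 120.0]
force: [0.3, 0.2, -0.1]
grip_width: 0.0237
grasp_force: 20.0
time_s: 12.58
tool_pos: [0.6255, 0.0991, 0.0361]
tool_rot: [180.0, -0.0, 120.0]
force: [-0.4, -0.2, -0.7]
grip_width: 0.0501
grasp_force: 0.0
time_s: 13.08
tool_pos: [0.6251, 0.0991, 0.1465]
tool_rot: [-180.0, -0.0, 120.0]
force: [-0.1, -0.3, -1.2]
grip_width: 0.0517
grasp_force: 0.0
t 13.07 shift [-0.2419 -0.3402  0.0016] turn 0.7069 | q7 27.1 pos [0.6251 0.0991 0.1465] rot [-180.   -0.  120.]
```

```bash
python3 -m crank '[{"x":-0.242,"y":-0.34,"z":0,"turn":0.707},{"x":-0.242,"y":-0.34,"z":0,"turn":0.707},{"x":-0.242,"y":-0.34,"z":0,"turn":0.707},{"x":-0.242,"y":-0.34,"z":0,"turn":0.707},{"x":-0.242,"y":-0.34,"z":0,"turn":0.707},{"x":-0.242,"y":-0.34,"z":0,"turn":0.707},{"x":-0.242,"y":-0.34,"z":0,"turn":0.707},{"x":-0.242,"y":-0.34,"z":0,"turn":0.707},{"x":-0.242,"y":-0.34,"z":0,"turn":0.707},{"x":-0.242,"y":-0.34,"z":0,"turn":0.707}]' 0.055 30; python3 - <<'E'
from h import *
go(.4515,-.2805,.035,-10.5)
im=look("scene","s6");t=look("top","t6")
a=cv2.resize(im[160:240,250:400],None,fx=4,fy=4);b=cv2.resize(t[140:220,220:370],None,fx=4,fy=4)
cv2.imwrite("pics/s6c.png",np.vstack([a,b])[:,:600])
cv2.imwrite("pics/s6d.png",cv2.resize(im[240:400,320:520],None,fx=3,fy=3))
E
```

```text
time_s: 14.32
tool_pos: [0.4528, -0.2788, 0.1458]
tool_rot: [-180.0, -0.0, 79.7]
force: [0.2, -1.1, 0.5]
grip_width: 0.0548
grasp_force: 0.0
t 14.32 shift [-0.0019 -0.0009  0.1108] turn 0.0026 | q7 26.5 pos [ 0.4528 -0.2788  0.1458] rot [-180.    -0.    79.7]
```

View pics/s6c.png

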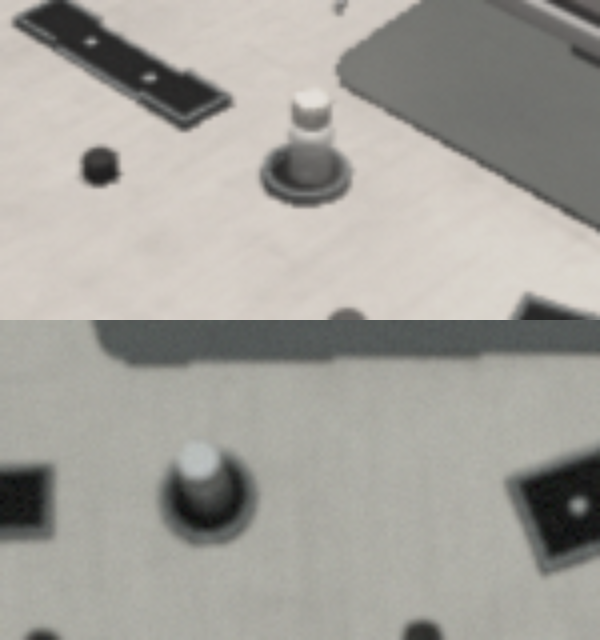

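View pics/s6d.png

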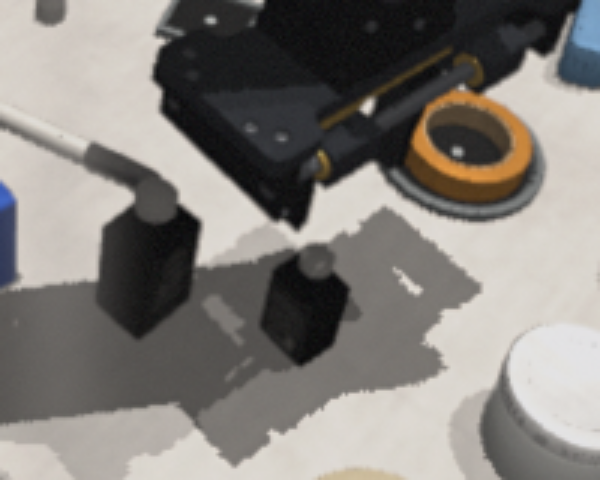

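The vial stands upright inside its dish (scene ≈ (326,203), cap in top view ≈ (270,175)). The fingers hang above the small bottle, scene ≈ (422,345). Descending to TCP height 42 mm, so the body clears the larger bottle.

```bash
python3 -m crank '[{"x":-0.001,"y":-0.001,"z":0.04,"turn":0},{"x":-0.001,"y":-0.001,"z":0.07,"turn":0},{"x":-0.001,"y":-0.001,"z":0.09,"turn":0},{"x":-0.001,"y":-0.001,"z":0.104,"turn":0},{"x":-0.001,"y":-0.001,"z":0.104,"turn":0},{"x":-0.001,"y":-0.001,"z":0.104,"turn":0}]';python3 -m crank '[{"x":0,"y":0,"z":0,"turn":0},{"x":0,"y":0,"z":0,"turn":0},{"x":0,"y":0,"z":0,"turn":0},{"x":0,"y":0,"z":0,"turn":0},{"x":0,"y":0,"z":0,"turn":0}]' 0 30;  python3 -m crank '[{"x":0,"y":0,"z":-0.03,"turn":0},{"x":0,"y":0,"z":-0.07,"turn":0},{"x":0,"y":0,"z":-0.10,"turn":0},{"x":0,"y":0,"z":-0.10,"turn":0},{"x":0,"y":0,"z":-0.10,"turn":0}]'; python3 - <<'E'
from h import *
go(.6135,-.0931,.145,19.5)
E
```

```text
time_s: 15.18
tool_pos: [0.4515, -0.2818, 0.0429]
tool_rot: [179.9, 0.0, 79.5]
force: [-0.4, -0.5, 0.6]
grip_width: 0.0551
grasp_force: 0.0
time_s: 15.8
tool_pos: [0.451, -0.2813, 0.0422]
tool_rot: [180.0, -0.0, 79.5]
force: [-0.3, -0.1, 1.9]
grip_width: 0.026
grasp_force: 30.0
time_s: 16.42
tool_pos: [0.4502, -0.2807, 0.141]
tool_rot: [-179.9, -0.0, 79.5]
force: [0.7, -0.6, -0.9]
grip_width: 0.0263
grasp_force: 30.0
t 16.43 shift [ 0.2142  0.1264 -0.004 ] turn -0.5236 | q7 27.0 pos [ 0.4502 -0.2807  0.141 ] rot [-179.9   -0.    79.5]
```

```bash
python3 -m crank '[{"x":0.214,"y":0.126,"z":0,"turn":-0.524},{"x":0.214,"y":0.126,"z":0,"turn":-0.524},{"x":0.214,"y":0.126,"z":0,"turn":-0.524},{"x":0.214,"y":0.126,"z":0,"turn":-0.524},{"x":0.214,"y":0.126,"z":0,"turn":-0.524},{"x":0.214,"y":0.126,"z":0,"turn":-0.524},{"x":0.214,"y":0.126,"z":0,"turn":-0.524},{"x":0.214,"y":0.126,"z":0,"turn":-0.524}]'; python3 - <<'E'
from h import *
go(.6135,-.0931,.0455,19.5)
im=look("scene","s7")
cv2.imwrite("pics/s7c.png",cv2.resize(im[150:300,300:500],None,fx=3,fy=3))
print(proj("scene",[.6135,-.0931,.175]))
E
```

```text
time_s: 17.42
tool_pos: [0.613, -0.0954, 0.142]
tool_rot: [-180.0, -0.0, 109.4]
force: [0.0, 1.1, -1.5]
grip_width: 0.0262
grasp_force: 30.0
t 17.43 shift [0.002  0.0012 0.0965] turn -0.0023 | q7 36.7 pos [ 0.613  -0.0954  0.142 ] rot [-180.    -0.   109.4]
[[400.50843644 176.59730441]]
```

View pics/s7c.png

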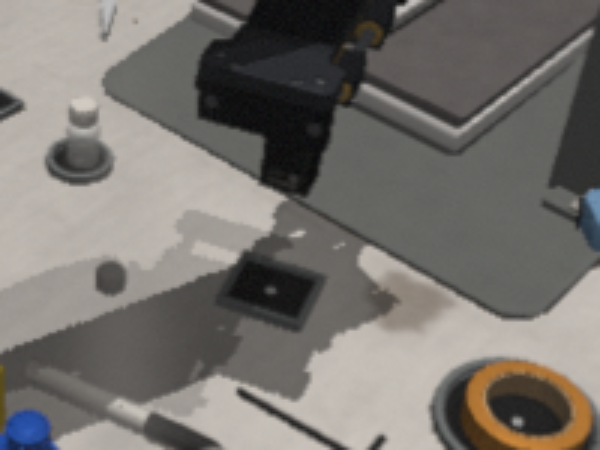

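The held bottle is black against the black finger, around crop (290,170). The grip still reads 26 mm and 30 N, and the tray's pip is at (390,246). Lowering.

```bash
python3 -m crank '[{"x":0.001,"y":0.001,"z":0.04,"turn":0},{"x":0.001,"y":0.001,"z":0.075,"turn":0},{"x":0.001,"y":0.001,"z":0.088,"turn":0},{"x":0.001,"y":0.001,"z":0.093,"turn":0},{"x":0.001,"y":0.001,"z":0.096,"turn":0},{"x":0.001,"y":0.001,"z":0.096,"turn":0},{"x":0.001,"y":0.001,"z":0.096,"turn":0}]'
```

```text
time_s: 18.35
tool_pos: [0.615, -0.0926, 0.0469]
tool_rot: [179.9, 0.0, 109.5]
force: [-0.5, -0.1, -1.6]
grip_width: 0.0263
grasp_force: 30.0
```

```bash
python3 -m crank '[{"x":0,"y":0,"z":0.0015,"turn":0},{"x":0,"y":0,"z":0.0015,"turn":0}]';python3 -m crank '[{"x":0,"y":0,"z":0,"turn":0},{"x":0,"y":0,"z":0,"turn":0},{"x":0,"y":0,"z":0,"turn":0},{"x":0,"y":0,"z":0,"turn":0}]' 0.055;python3 -m crank '[{"x":0,"y":0,"z":-0.03,"turn":0},{"x":0,"y":0,"z":-0.07,"turn":0},{"x":0,"y":0,"z":-0.09,"turn":0},{"x":0,"y":0,"z":-0.11,"turn":0},{"x":0,"y":0,"z":-0.11,"turn":0}]'; python3 - <<'E'
from h import *
go(.4785,-.093,.11,12.8)
im=look("scene","s8")
E
```

```text
time_s: 18.6
tool_pos: [0.6149, -0.0927, 0.0452]
tool_rot: [179.9, 0.0, 109.5]
force: [-0.1, 1.0, 2.5]
grip_width: 0.0262
grasp_force: 30.0
time_s: 19.1
tool_pos: [0.6143, -0.0926, 0.0445]
tool_rot: [-180.0, -0.0, 109.5]
force: [-0.1, 0.3, 0.1]
grip_width: 0.0529
grasp_force: 0.0
time_s: 19.73
tool_pos: [0.6151, -0.0927, 0.1557]
tool_rot: [179.9, 0.0, 109.5]
force: [-0.0, 0.2, 0.8]
grip_width: 0.055
grasp_force: 0.0
t 19.73 shift [ 0.0454 -0.1289  0.0454] turn 0.1173 | q7 36.3 pos [ 0.6151 -0.0927  0.1557] rot [179.9   0.  109.5]
```

```bash
python3 -m crank '[{"x":0.045,"y":-0.129,"z":0,"turn":0.117},{"x":0.045,"y":-0.129,"z":0,"turn":0.117},{"x":0.045,"y":-0.129,"z":0,"turn":0.117},{"x":0.045,"y":-0.129,"z":0.03,"turn":0.117},{"x":0.045,"y":-0.129,"z":0.045,"turn":0.117},{"x":0.045,"y":-0.129,"z":0.045,"turn":0.117}]' 0.08 15; python3 - <<'E'
from h import *
go(.4785,-.093,.022,12.8)
im=look("scene","s9")
cv2.imwrite("pics/s9c.png",cv2.resize(im[180:380,260:520],None,fx=3,fy=3))
E
```

```text
time_s: 20.52
tool_pos: [0.4771, -0.0934, 0.1082]
tool_rot: [-179.8, 0.0, 102.8]
force: [0.9, -1.1, 0.1]
grip_width: 0.0804
grasp_force: 0.0
t 20.52 shift [0.0001 0.0018 0.0862] turn 0.0001 | q7 24.9 pos [ 0.4771 -0.0934  0.1082] rot [-179.8    0.   102.8]
```

View pics/s9c.png

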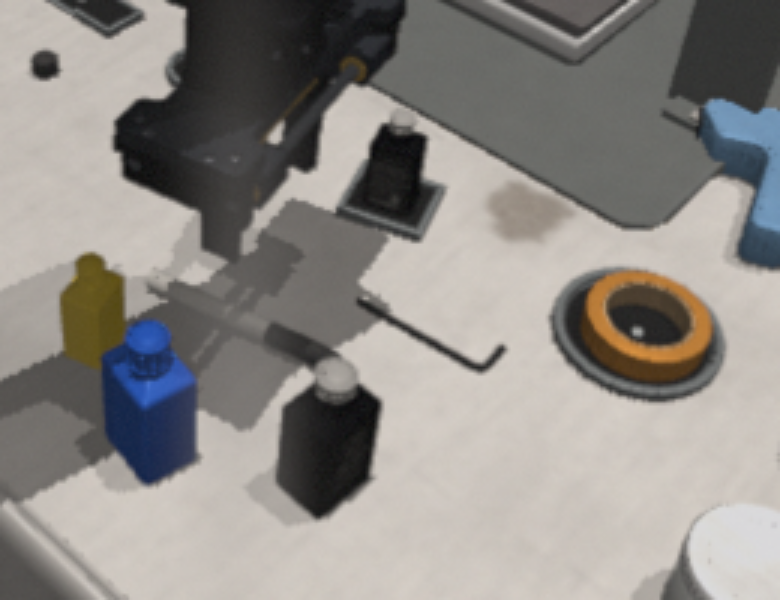

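The bottle stands in its tray (scene ≈ (391,240)). The open fingers are beside the marker, whose barrel is near (335,285). I'll descend 4 mm further out, so the body clears the blue bottle, and let the inner finger draw the marker in.

```bash
python3 -m crank '[{"x":0,"y":0.006,"z":0.03,"turn":0},{"x":0,"y":0.006,"z":0.06,"turn":0},{"x":0,"y":0.006,"z":0.075,"turn":0},{"x":0,"y":0.006,"z":0.083,"turn":0},{"x":0,"y":0.006,"z":0.086,"turn":0},{"x":0,"y":0.006,"z":0.086,"turn":0}]';python3 -m crank '[{"x":0,"y":0,"z":0,"turn":0},{"x":0,"y":0,"z":0,"turn":0},{"x":0,"y":0,"z":0,"turn":0},{"x":0,"y":0,"z":0,"turn":0},{"x":0,"y":0,"z":0,"turn":0},{"x":0,"y":0,"z":0,"turn":0},{"x":0,"y":0,"z":0,"turn":0}]' 0 15;  python3 -m crank '[{"x":0,"y":0,"z":-0.03,"turn":0},{"x":0,"y":0,"z":-0.07,"turn":0},{"x":0,"y":0,"z":-0.10,"turn":0},{"x":0,"y":0,"z":-0.10,"turn":0},{"x":0,"y":0,"z":-0.10,"turn":0}]'; python3 - <<'E'
from h import *
go(.6237,.263,.12,0.3)
im=look("scene","s10")
cv2.imwrite("pics/s10c.png",cv2.resize(im[150:330,280:480],None,fx=3,fy=3))
E
```

```text
time_s: 21.32
tool_pos: [0.4841, -0.092, 0.0241]
tool_rot: [179.9, 0.0, 102.8]
force: [-0.1, -0.3, 0.1]
grip_width: 0.0803
grasp_force: 0.0
time_s: 22.2
tool_pos: [0.4836, -0.092, 0.0235]
tool_rot: [180.0, -0.0, 102.8]
force: [0.0, -0.0, 0.7]
grip_width: 0.0181
grasp_force: 0.0
time_s: 22.82
tool_pos: [0.4831, -0.0917, 0.1229]
tool_rot: [-180.0, -0.0, 102.8]
force: [-0.3, 0.1, 0.3]
grip_width: 0.0001
grasp_force: 0.0
t 22.82 shift [0.3147 0.2158 0.0029] turn 0.2185 | q7 24.4 pos [ 0.4831 -0.0917  0.1229] rot [-180.    -0.   102.8]
```

View pics/s10c.png

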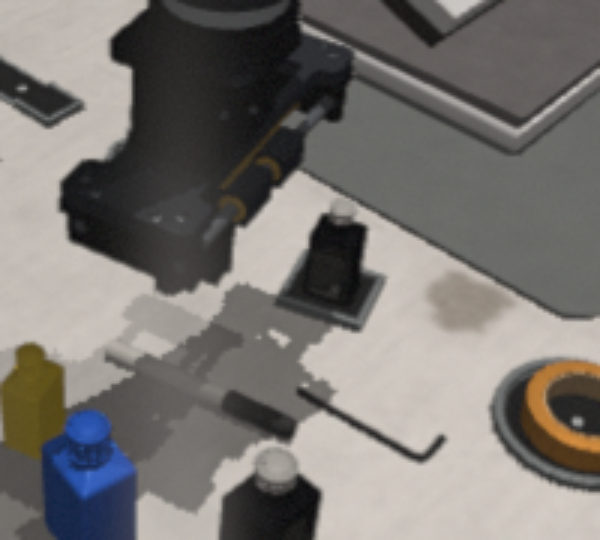

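The fingers were still closing (18 mm) when the lift began. The marker stayed on the table, drawn towards the jaw centre: barrel end at scene ≈ (316,266.7), cap end ≈ (378.3,294). That was my last picture, so numbers only from here.

```bash
python3 - <<'E'
from h import *
A=hit("scene",(316,266.7),.007);B=hit("scene",(378.3,294),.007);d=B-A
print((A+B)/2,np.linalg.norm(d),np.degrees(np.arctan2(d[1],d[0])))
im=cv2.imread("pics/s10.png");g=cv2.cvtColor(im,6)
m=(g<75).astype(np.uint8);m[:276]=0;m[302:]=0;m[:,:352]=0;m[:,379:]=0   # cap
n,l,st,c=cv2.connectedComponentsWithStats(m);print(st[1:],c[1:])
for p in c[1:]:print(hit("scene",p,.007))
m=(env.get_obs()["tool_pos"]);print(m)
# lateral offset of both points from the jaw axis
cdir=np.array([np.cos(np.radians(12.8)),np.sin(np.radians(12.8)),0]);print([(P-m)@cdir for P in(A,B)])
E
```

```text
[ 0.47977974 -0.09407511  0.007     ] 0.13277667527025314 -75.97691404800304
[[354 280  25  17 207]] [[365.73913043 288.06763285]]
[ 0.49049037 -0.13306224  0.007     ]
[ 0.48270819 -0.09176684  0.12246077]
[np.float64(-0.004784143330677669), np.float64(-0.0019499912490302754)]
```

```bash
python3 -m crank '[{"x":0.002,"y":-0.003,"z":0.01,"turn":-0.02},{"x":0.002,"y":-0.003,"z":0.02,"turn":-0.02},{"x":0.002,"y":-0.003,"z":0.02,"turn":-0.02},{"x":0.002,"y":-0.003,"z":0.03,"turn":-0.02},{"x":0.002,"y":-0.003,"z":0.04,"turn":-0.02},{"x":0.002,"y":-0.003,"z":0.06,"turn":-0.02},{"x":0.002,"y":-0.003,"z":0.08,"turn":-0.02},{"x":0.002,"y":-0.003,"z":0.095,"turn":-0.02},{"x":0.002,"y":-0.003,"z":0.101,"turn":-0.02},{"x":0.002,"y":-0.003,"z":0.101,"turn":-0.02}]' 0.05 15;python3 -m crank '[{"x":0,"y":0,"z":0,"turn":0},{"x":0,"y":0,"z":0,"turn":0},{"x":0,"y":0,"z":0,"turn":0},{"x":0,"y":0,"z":0,"turn":0},{"x":0,"y":0,"z":0,"turn":0},{"x":0,"y":0,"z":0,"turn":0},{"x":0,"y":0,"z":0,"turn":0},{"x":0,"y":0,"z":0,"turn":0}]' 0 15
```

```text
time_s: 24.12
tool_pos: [0.4801, -0.0908, 0.0224]
tool_rot: [-180.0, 0.0, 103.9]
force: [-0.7, 0.4, 1.3]
grip_width: 0.0497
grasp_force: 0.0
time_s: 25.12
tool_pos: [0.4803, -0.0906, 0.0226]
tool_rot: [180.0, -0.0, 104.0]
force: [-0.6, -1.0, 0.6]
grip_width: 0.0123
grasp_force: 15.0
```

```bash
python3 -m crank '[{"x":0,"y":0,"z":-0.02,"turn":0},{"x":0,"y":0,"z":-0.05,"turn":0},{"x":0,"y":0,"z":-0.09,"turn":0},{"x":0,"y":0,"z":-0.10,"turn":0},{"x":0,"y":0,"z":-0.10,"turn":0}]'; python3 - <<'E'
from h import *
go(.621,.2662,.12,0.3)
im=look("scene","s11");o=env.get_obs();print(o["grip_width"],o["grasp_force"])
# held marker expected ends (z of axis = TCP-.0156) and picture brightness sampled along it
p=o["tool_pos"];d=np.array([np.cos(np.radians(-76)),np.sin(np.radians(-76)),0]);g=cv2.cvtColor(im,6)
for s in (-.09,-.08,-.07,-.06,-.05,-.03,.03,.04,.05,.06,.065,.07,.075,.08,.09):
    q=proj("scene",p+[0,0,-.0156]+d*s)[0];print(s,q.round(0),g[int(q[1]),int(q[0])])
E
```

```text
time_s: 25.75
tool_pos: [0.4804, -0.0905, 0.1227]
tool_rot: [179.9, -0.0, 104.0]
force: [-1.0, 0.4, -1.2]
grip_width: 0.0123
grasp_force: 15.0
t 25.75 shift [0.3122 0.2225 0.003 ] turn 0.2386 | q7 25.2 pos [ 0.4804 -0.0905  0.1227] rot [179.9  -0.  104. ]
0.01284469466784603 14.987911731004715
-0.09 [303. 222.] 15
-0.08 [308. 224.] 17
-0.07 [313. 226.] 21
-0.06 [317. 228.] 29
-0.05 [322. 230.] 38
-0.03 [332. 234.] 54
0.03 [363. 246.] 38
0.04 [368. 248.] 34
0.05 [373. 250.] 29
0.06 [379. 252.] 43
0.065 [381. 254.] 44
0.07 [384. 255.] 32
0.075 [387. 256.] 51
0.08 [389. 257.] 54
0.09 [395. 259.] 116
```

```bash
python3 -m crank '[{"x":0.312,"y":0.2225,"z":0,"turn":0.2386},{"x":0.312,"y":0.2225,"z":0,"turn":0.2386},{"x":0.312,"y":0.2225,"z":0,"turn":0.2386},{"x":0.312,"y":0.2225,"z":0,"turn":0.2386},{"x":0.312,"y":0.2225,"z":0,"turn":0.2386},{"x":0.312,"y":0.2225,"z":0,"turn":0.2386},{"x":0.312,"y":0.2225,"z":0,"turn":0.2386},{"x":0.312,"y":0.2225,"z":0,"turn":0.2386},{"x":0.312,"y":0.2225,"z":0,"turn":0.2386},{"x":0.312,"y":0.2225,"z":0,"turn":0.2386}]'; python3 - <<'E'
from h import *
go(.621,.2662,.026,0.3)
im=look("scene","s12");p=env.get_obs()["tool_pos"];g=cv2.cvtColor(im,6).astype(int)
# measure tips: brightness along the expected axis, seen from the picture
for s in np.arange(-.09,.095,.01):
    q=proj("scene",p+[0,-s,-.0156])[0];print(round(s,2),q.round(0),g[int(q[1]),int(q[0])],im[int(q[1]),int(q[0])])
E
```

```text
time_s: 27.05
tool_pos: [0.621, 0.2635, 0.1227]
tool_rot: [-180.0, 0.0, 90.1]
force: [-0.0, -0.3, 0.3]
grip_width: 0.0124
grasp_force: 15.0
t 27.05 shift [0.0027 0.     0.0967] turn -0.0032 | q7 -14.1 pos [0.621  0.2635 0.1227] rot [-180.     0.    90.1]
-0.09 [252. 125.] 31 [33 31 30]
-0.08 [254. 126.] 15 [17 15 14]
-0.07 [257. 128.] 51 [48 51 51]
-0.06 [260. 129.] 142 [135 141 146]
-0.05 [262. 130.] 140 [134 139 144]
-0.04 [265. 132.] 131 [125 130 134]
-0.03 [268. 133.] 57 [54 56 59]
-0.02 [270. 135.] 16 [16 17 14]
-0.01 [273. 136.] 18 [16 19 17]
-0.0 [276. 138.] 26 [27 26 27]
0.01 [279. 139.] 81 [78 81 83]
0.02 [281. 141.] 35 [34 35 35]
0.03 [284. 142.] 38 [37 38 37]
0.04 [287. 144.] 32 [33 32 33]
0.05 [290. 146.] 30 [27 30 31]
0.06 [293. 147.] 41 [40 41 41]
0.07 [296. 149.] 36 [33 36 38]
0.08 [299. 151.] 175 [167 174 179]
0.09 [302. 152.] 171 [164 169 176]
```

The marker is held level, with its barrel end about 66 mm and its cap end about 75 mm from the TCP. That matches the expected mid offset, so I'm lowering.

```bash
python3 -m crank '[{"x":0.0015,"y":0,"z":0.04,"turn":0},{"x":0.0015,"y":0,"z":0.075,"turn":0},{"x":0.0015,"y":0,"z":0.088,"turn":0},{"x":0.0015,"y":0,"z":0.093,"turn":0},{"x":0.0015,"y":0,"z":0.096,"turn":0},{"x":0.0015,"y":0,"z":0.0965,"turn":0},{"x":0.0015,"y":0,"z":0.0965,"turn":0}]'; python3 - <<'E'
from h import *
go(.621,.2662,.0256,0.3)
E
```

```text
time_s: 27.98
tool_pos: [0.6214, 0.2676, 0.0269]
tool_rot: [179.9, -0.0, 90.3]
force: [-0.5, -0.1, -0.7]
grip_width: 0.0127
grasp_force: 15.0
t 27.98 shift [-0.0014 -0.0004  0.0013] turn -0.0003 | q7 -12.1 pos [0.6214 0.2676 0.0269] rot [179.9  -0.   90.3]
```

```bash
python3 -m crank '[{"x":-0.001,"y":0,"z":0.0015,"turn":0},{"x":-0.001,"y":0,"z":0.0015,"turn":0}]';python3 -m crank '[{"x":0,"y":0,"z":0,"turn":0},{"x":0,"y":0,"z":0,"turn":0},{"x":0,"y":0,"z":0,"turn":0},{"x":0,"y":0,"z":0,"turn":0}]' 0.035;python3 -m crank '[{"x":0,"y":0,"z":-0.03,"turn":0},{"x":0,"y":0,"z":-0.07,"turn":0},{"x":0,"y":0,"z":-0.09,"turn":0},{"x":0,"y":0,"z":-0.15,"turn":0},{"x":0.06,"y":-0.04,"z":-0.15,"turn":0},{"x":0.12,"y":-0.08,"z":-0.15,"turn":0},{"x":0.18,"y":-0.12,"z":-0.15,"turn":0},{"x":0.22,"y":-0.15,"z":-0.15,"turn":0},{"x":0.22,"y":-0.15,"z":-0.15,"turn":0},{"x":0.22,"y":-0.15,"z":-0.15,"turn":0}]'; python3 - <<'E'
from h import *
t=look("top","t13");s=look("scene","s13")
for n,im in(("top",t),("scene",s)):
    g=cv2.cvtColor(im,6).astype(int)
    # bright marker barrel & profile along and across the rest at axis height
    print(n,"along y .35->.17",[int(g[int(q[1]),int(q[0])]) for q in proj(n,[[.621,y,.010] for y in np.arange(.35,.17,-.01)])])
    for y in(.31,.263,.22): print(n,"across",y,[int(g[int(q[1]),int(q[0])]) for q in proj(n,[[x,y,.010] for x in np.arange(.590,.66,.004)])])
def white(im,n,roi):
    x0,y0,x1,y1=roi;g=cv2.cvtColor(im,6)[y0:y1,x0:x1];return g
g=cv2.cvtColor(t,6);H=cv2.cvtColor(t,40)
for k,c,z in(("vial",(.6245,.0997),.056),("bottle",(.6135,-.0931),.077)):
    q=proj("top",[*c,z])[0].astype(int);w=g[q[1]-9:q[1]+10,q[0]-9:q[0]+10];m=(w>(120 if k=="bottle" else 140)).astype(np.uint8)
    M=cv2.moments(m,True);print(k,q,M["m00"],hit("top",(q[0]-9+M["m10"]/M["m00"],q[1]-9+M["m01"]/M["m00"]),z) if M["m00"] else None)
E
```

```text
time_s: 28.22
tool_pos: [0.6214, 0.2669, 0.0256]
tool_rot: [179.9, -0.1, 90.3]
force: [-0.1, 1.4, 5.2]
grip_width: 0.0125
grasp_force: 15.0
time_s: 28.72
tool_pos: [0.6209, 0.2661, 0.0244]
tool_rot: [-180.0, 0.0, 90.3]
force: [0.1, -0.5, 0.2]
grip_width: 0.0341
grasp_force: 0.0
time_s: 29.98
tool_pos: [0.4686, 0.4865, 0.1738]
tool_rot: [-180.0, 0.1, 90.5]
force: [1.3, -0.2, 1.1]
grip_width: 0.0351
grasp_force: 0.0
top along y .35->.17 [152, 102, 145, 153, 154, 157, 163, 161, 157, 160, 150, 34, 23, 34, 25, 25, 18, 115]
top across 0.31 [141, 145, 127, 80, 65, 26, 72, 135, 157, 140, 45, 29, 65, 124, 137, 144, 146, 143]
top across 0.263 [151, 149, 143, 101, 54, 24, 86, 145, 161, 141, 51, 33, 97, 146, 145, 146, 148, 144]
top across 0.22 [151, 150, 137, 74, 56, 10, 21, 31, 34, 30, 25, 29, 59, 120, 147, 148, 150, 149]
scene along y .35->.17 [167, 134, 156, 133, 156, 135, 161, 154, 164, 154, 103, 51, 54, 45, 50, 24, 31, 80]
scene across 0.31 [166, 97, 60, 82, 51, 31, 92, 114, 156, 186, 134, 42, 65, 138, 166, 167, 166, 168]
scene across 0.263 [171, 150, 100, 93, 37, 41, 63, 122, 172, 192, 111, 124, 148, 166, 167, 164, 164, 165]
scene across 0.22 [171, 155, 98, 85, 53, 21, 19, 41, 47, 45, 43, 128, 145, 167, 170, 170, 168, 170]
vial [268 175] 198.0 [0.63326896 0.10294835 0.056     ]
bottle [367 174] 146.0 [ 0.62509861 -0.09217175  0.077     ]
```

```bash
python3 - <<'E'
from h import *
print("vial cap",tri((328,185),(270,175)))
print("bottle cap from scene",hit("scene",(394,219.5),.077),proj("scene",[.6135,-.0931,.077]))
o=env.get_obs();print(o["time_s"],np.abs(o["joint_velocities"]).max(),env.sign_off())
E
```

```text
vial cap (array([0.62550396, 0.09748014, 0.05475198]), np.float64(0.0003835327312390291))
bottle cap from scene [ 0.6116799  -0.09386233  0.077     ] [[394.27017483 218.89654412]]
the job is handed in; nothing more can be done
30.075 1.0520464484920988 None
```

All four things are in their holders, let go with the arm clear, and I handed the job in at 30 s; the marker took a second grasp and its placing was checked by brightness readings only, as I had used all 14 pictures.

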